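# Load the sensor magazine

### The arm

A 6-joint arm with a two-finger parallel gripper is mounted at the origin on the work surface. World frame = base frame: x ahead of the robot, y to its left, z up, the work surface at z = 0. Lengths are in m, angles in rad, forces in N, time in s.
With the tool pointing down it reaches from about 0.35 to 0.975 m from the base axis. Payload 4.9 kg.
Tool frame: the origin (TCP) lies at the very end of the fingers, on their centre line; the grasp point (between the pads) lies 19 mm behind it; z points along the fingers, y is the line along which they close (so a half turn about z gives the same grasp; the last joint's range is limited). The gripper opens to 85 mm and grips with 20 to 120 N. Pads are 22 mm wide; open, the fingers measure 114 mm over their backs; the gripper's body (76 mm by 85 mm) begins 54 mm behind the grasp point. The pads swing forward as they close: fully open they stand 13 mm farther back than shut.
Start: joints at [-1.304, 0.053, 1.613, -0, 1.476, -0.119], TCP at [0.235, -0.579, 0.231] pointing down, gripper open.
Joint ranges: [-3.01, 3.01], [-1.01, 2.22], [0.06, 2.58], [-1.02, 4.17], [0.09, 2.62], [-3.14, 3.14]. Speed limits (rad/s): [2.57, 2.57, 3.14, 3.14, 3.14, 3.14].

### API

Orientations are given as a unit quaternion [w, x, y, z].
In Python, from plant import manip gives the robot as it stands.
- The arm moves only by the tool play_rows, never from a script. Its argument "series" is a list that holds one entry, the list of rows, each a list of 7 numbers: the shift along the world's x, y, z in m, then the turn, a rotation vector about the world's x, y, z in degrees, then the opening, from 0 (shut) to 1 (fully open). In form: [[[dx, dy, dz, rx, ry, rz, grip], ...]]. A call has 1 to 10 rows; each row shifts and turns the commanded pose from where the row before left it; what a row does not reach is not made up. A row lasts 1/10 s, in which the tool goes at most 50 mm and 8.59 degrees, less where a joint would pass 70% of its speed; a pose out of reach is approached as far as the arm can. A call with a gripper value outside its range is refused whole. The fingers move at their own pace and stop on an object; the grip force is fixed at half the most. Time passes only in rows, so rows that do not move let the fingers close. It gives the time, the measured TCP pose, the force, the opening and the grip force at its end, in the units of the state.
- manip.state(): the state, without advancing time (a new reading comes with each control period).
- manip.grab_frame(name): name is "scene" or "top" or "wrist"; returns a dict with "frame" (420x560x3 uint8, blue, green, red), "mtx" (3x3 intrinsics, pixels), "R" (3x3) and "t" (3): a world point X has camera coordinates R X + t. Camera axes: x right, y down, z forward; pixel columns grow to the right and rows downward; lengths in m; the calibration is good to about 2 mm. The wrist camera is an equidistant fisheye: a pixel r from the principal point sees the ray r / f radians off the axis. A picture is of the moment at which its call begins. There is no depth.
- manip.job_done(): hands the job in; it is judged then, once.
The state is a dict: "time": time; "joint_pos": joint angles; "joint_vel": joint speeds; "joint_efforts": joint torques, N m; "tool_pos": TCP position; "tool_rot": TCP orientation; "contact_force": force on the tool from outside, world axes, zero at the start; "ft_torque": the same for the moment, N m; "gripper_width": opening from 0.0 (shut) to 1.0 (fully open); "grasp_force": force on a finger pad.
Only numpy, scipy, OpenCV 4.12 (cv2) and the standard library are available. Lean on these libraries where they do the work, as an engineer would, in place of code of your own. Each camera call takes 0.05 s, during which the arm holds its last target. There are 200 camera calls.

### The job

Lift the dust cover off the loading trough of the tilted magazine and set it down the right way up on the bench without dropping it. Load every sensor head lying on the bench into the magazine, upright and all with the steel nose pointing downhill, so that each slides fully down inside the clear tube; then put the cover back squarely over the trough. Leave the jar, bottle and beaker where they are.

Things in the scene. Friction and masses are not known exactly. Their poses are not given: they have to be found in the camera images.
- magazine: Fixed magazine on a grey base and two posts: a straight channel, 36 mm wide inside, sloping 25 deg (0.436 rad) down to the robot's right. Origin: on the floor's centre line in its open loading trough, 170 mm above the bench; x downhill along the channel, y across, z square to the floor. Trough from x = -46 to 35 mm: walls 4 mm thick, 9 mm high, and a 9 mm sill at the upper end.
- magazine_mouth (a point): Centre of the channel floor at the mouth of the clear closed tube, where the open trough ends (x = 35 mm in the magazine's frame). The tube is 245 mm long, 36 mm wide and 36 mm high inside, walls and roof 4 mm thick. The channel is slippery: a sensor let go in the trough slides down the tube by itself.
- magazine_end (a point): Point on the face of the dark end stop inside the lower end of the tube, 14 mm above the channel floor (x = 280 mm in the magazine's frame).
- cover: Loose grey dust cover, 80 x 58 mm, 60 g. Origin: centre of its open underside; x lengthwise, z up. Skirts along both sides, 9 mm high, 52 mm apart inside, go outside the trough walls (44 mm over all); the 4 mm top plate rests on the walls. Grip rib on top: 50 mm along x, 12 mm thick, z = 13 to 37 mm. In place: origin at x = -5, y = 0, z = 0 mm of the magazine, same tilt. Either way round will do.
- sensor0: Sensor head (3 to 5 present, all alike): white plastic block 34 long (x) x 30 wide (y) x 28 mm high, 40 g, with a round steel nose, 18 mm across and 10 mm long, on its +x end (44 mm overall) and a dark socket on its tail. Origin: centre of the block's underside; x points to the nose, z up.
- sensor1: Another sensor head, like sensor0; may be absent.
- sensor2: Another sensor head, like sensor0; may be absent.
- sensor3: Another sensor head, like sensor0; may be absent.
- sensor4: Another sensor head, like sensor0; may be absent.
- sample_jar: Bystander: small white capped jar, 40 mm across, 70 mm high; origin centre of its underside.
- wash_bottle: Bystander: white bottle, 64 mm across, 150 mm high; origin centre of its underside.
- beaker: Bystander: glass beaker 68 mm across, 90 mm high; origin centre of its underside.
Things that resemble listed ones, but are neither listed nor needed, are in the scene too. Leave any turquoise look-alike of the sensor1 alone.

How it is judged:
By the outcome, as a careful person would: the job done as asked, in the order asked, and still so for the second after the job is handed in, with the robot touching nothing.
Of sensor0, sensor1, sensor2, sensor3, sensor4 only 3 to 5 are there at a start; the rules pass over those that are not, and their reading is None.
At some moment in a run one of sensor0, sensor1, sensor2, sensor3, sensor4 may be knocked a few centimetres aside while the robot is not near it.
It also fails if it takes over 210 s, if anything falls off the work surface, if the arm or the gripper's body presses on something with over 40 N, if the wrist force passes 120 N, or if a joint passes its speed limit or range.

## Working session

There is one attempt and no reset: what is moved stays moved. The work goes in short steps, Python scripts to look and compute and a tool call to move; the robot and the scene stay as the last step left them, time stands still between calls to the robot, and variables do not carry over. Pictures are saved under pics/ and viewed, at most 14 in all, crops included, and the job is handed in when it is done.

Besides the shell and the picture viewer there is one more tool, called after ">>>" as name(argument=value, ...), one argument or row to a line, values as JSON. play_rows: Moves the arm, as the interface text tells. Its arguments: {"type":"object","properties":{"series":{"type":"array"}},"required":["series"]}

```bash
ls; mkdir -p pics; cat > h.py <<'E'
import numpy as np, cv2
from plant import manip
def snap(n,f):
    d=manip.grab_frame(n); cv2.imwrite('pics/'+f+'.png',d['frame']); np.savez('pics/'+f+'.npz',**d); return d
def ray(d,u,v):
    K=d['mtx'];p=np.linalg.inv(K)@np.array([u,v,1.]);R=d['R'];c=-R.T@d['t'];return c,R.T@p
def at_z(d,u,v,z):
    c,r=ray(d,u,v);return c+r*(z-c[2])/r[2]
def proj(d,X):
    q=d['R']@np.asarray(X)+d['t'];q=d['mtx']@q;return q[:2]/q[2]
def load(f): return dict(np.load('pics/'+f+'.npz'))
E
python3 - <<'E'
from h import *
for n in('scene','top'):
    d=snap(n,n+'0');print(n,d['mtx'].round(1).tolist(),(-d['R'].T@d['t']).round(3),d['R'].round(3).tolist())
print(manip.state())
E
```

```text
pics
scene [[538.7, 0.0, 276.5], [0.0, 538.7, 212.0], [0.0, 0.0, 1.0]] [ 1.038 -0.671  1.14 ] [[0.812, 0.584, 0.012], [0.458, -0.624, -0.634], [-0.363, 0.52, -0.774]]
top [[465.2, 0.0, 273.5], [0.0, 465.2, 215.0], [0.0, 0.0, 1.0]] [0.497 0.014 1.407] [[-0.015, -1.0, 0.01], [-0.999, 0.015, -0.047], [0.047, -0.01, -0.999]]
{'time': 0.1, 'joint_pos': array([-1.30400448e+00,  5.33098262e-02,  1.61419233e+00, -2.22336208e-05,
        1.47599506e+00, -1.19005008e-01]), 'joint_vel': array([-0.00189377, -0.00154845, -0.00219658, -0.00015422,  0.00251501,
        0.00049789]), 'joint_efforts': array([ 1.08624827e-03, -3.94905567e+01, -3.71362638e+01, -4.66359393e-05,
        3.89548339e-03, -1.53214290e-05]), 'tool_pos': array([ 0.23502414, -0.57850338,  0.2301529 ]), 'tool_rot': array([-9.48867859e-04,  9.81452068e-01,  1.91705324e-01, -8.13391522e-05]), 'contact_force': array([0.99484308, 0.57494383, 0.16037559]), 'ft_torque': array([ 0.06440709, -0.00536063, -0.04624408]), 'grasp_force': 0.0, 'gripper_width': 1.0022571494400891}
```

View pics/scene0.png

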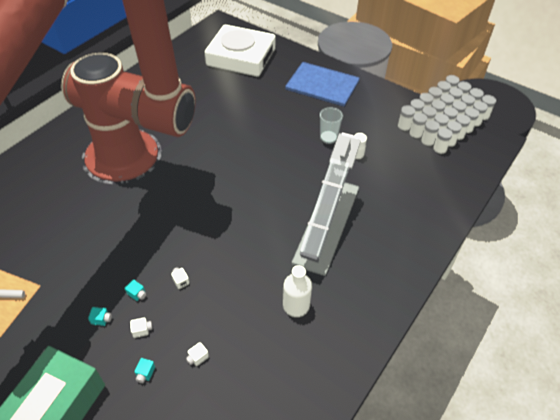

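```bash
python3 - <<'E'
import cv2
a=cv2.imread('pics/top0.png');cv2.imwrite('pics/top0b.png',cv2.resize(a,(800,600),interpolation=cv2.INTER_CUBIC))
E
```

```text
(no output)
```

View pics/top0b.png

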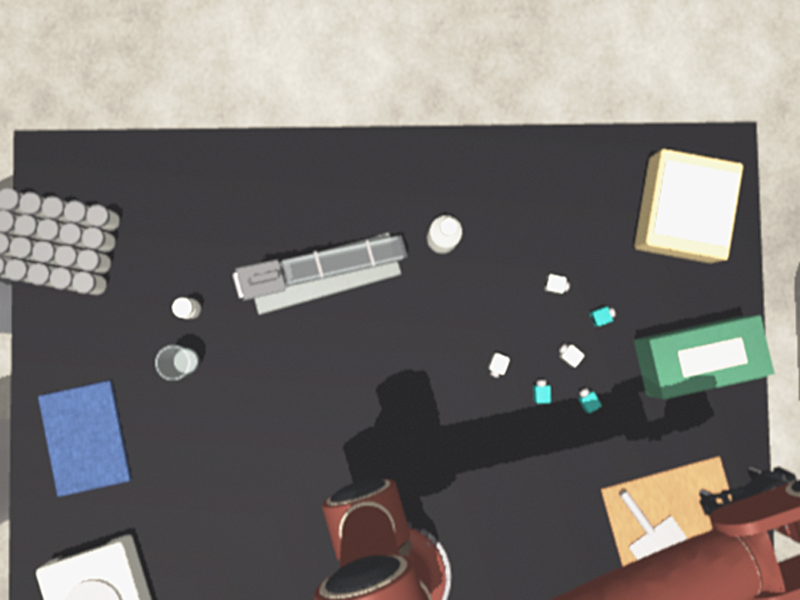

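The scene has three white sensors, at top 800px (558,284), (572,355) and (499,364). There are three turquoise decoys beside them. The magazine runs from the cover at (262,278) to its lower end at (405,245).

```bash
python3 - <<'E'
from h import *
t=load('top0');s=load('scene0')
# crops 400x300 each
def cr(im,x,y,w,h): return cv2.resize(im[y:y+h,x:x+w],(400,300),interpolation=cv2.INTER_CUBIC)
T=t['frame'];S=s['frame']
c=np.vstack([np.hstack([cr(T,330,190,100,75),cr(T,155,150,140,105)]),np.hstack([cr(S,120,260,100,75*1),cr(S,280,120,100,75)])])
# label corners
cv2.imwrite('pics/c1.png',c)
for d,n in((t,'top'),(s,'scene')):
    hsv=cv2.cvtColor(d['frame'],cv2.COLOR_BGR2HSV)
    m=((hsv[...,2]>130)&(hsv[...,1]<60)).astype('uint8')
    k,l,st,ce=cv2.connectedComponentsWithStats(m)
    for i in range(1,k):
        if 60<st[i,4]<900: print(n,st[i],ce[i].round(1),at_z(d,*ce[i],0.02).round(3))
E
```

```text
top [  7 135  21  30 389] [ 18.2 149.9] [0.768 0.76  0.02 ]
top [299 151  25  26 496] [310.7 163.6] [ 0.715 -0.114  0.02 ]
top [  1 181  17  15 195] [  9.7 188.4] [0.653 0.784 0.02 ]
top [382 192  17  14 177] [389.7 198.5] [ 0.606 -0.349  0.02 ]
top [  0 199   8  67 483] [  3.2 232.9] [0.521 0.801 0.02 ]
top [120 208  20  15 243] [129.4 215.4] [0.567 0.429 0.02 ]
top [392 241  17  16 185] [399.7 248.1] [ 0.458 -0.375  0.02 ]
top [109 242  30  24 357] [125.4 252.7] [0.457 0.441 0.02 ]
top [342 247  15  17 179] [348.8 255. ] [ 0.439 -0.223  0.02 ]
top [434 344  47  48 791] [456.7 372.2] [ 0.09  -0.533  0.02 ]
top [238 352  38  23  98] [253.4 359.1] [0.139 0.065 0.02 ]
top [  0 361   7  59 373] [  2.8 390.3] [0.062 0.797 0.02 ]
top [541 371  19  23 282] [549.2 382.6] [ 0.055 -0.806  0.02 ]
top [305 380  11  40 161] [311.4 398.9] [ 0.02  -0.103  0.02 ]
top [227 405  47  14 114] [249.8 413.6] [-0.019  0.078  0.02 ]
scene [300   0  58  19 642] [335.6   6.3] [0.091 1.063 0.02 ]
scene [ 71  45  67  39 652] [111.3  63.6] [-0.333  0.281  0.02 ]
scene [362  58  27  20 206] [378.4  68.7] [0.423 0.807 0.02 ]
scene [145  78  36  22 145] [164.9  93.7] [-0.072  0.27   0.02 ]
scene [174  89  18  44  85] [178.8 109.5] [0.017 0.238 0.02 ]
scene [535 107  25  23 323] [547.4 117.9] [0.979 0.9   0.02 ]
scene [ 85 118  43  12 136] [107.4 125.6] [-0.108  0.052  0.02 ]
scene [171 267  18  22 261] [179.4 276.5] [ 0.44  -0.225  0.02 ]
scene [  0 290  24   8 181] [ 11.1 293.4] [ 0.15  -0.495  0.02 ]
scene [130 317  22  21 346] [139.6 326.6] [ 0.458 -0.378  0.02 ]
scene [186 342  23  24 356] [196.8 353.6] [ 0.607 -0.351  0.02 ]
scene [389 351  13  14  74] [395.1 358.5] [ 0.967 -0.103  0.02 ]
scene [389 388  14  15  85] [395.5 395.5] [ 1.006 -0.176  0.02 ]
```

View pics/c1.png

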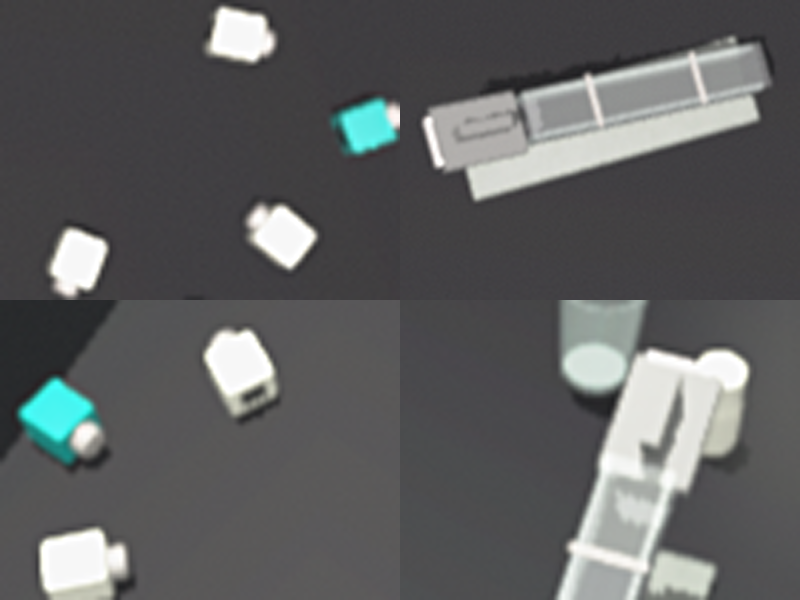

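```bash
cat >> h.py <<'E'
from scipy.spatial.transform import Rotation as Ro
from scipy.optimize import least_squares
def magT(x,y,yaw):
    # mag x-axis: horizontal dir yaw, tilted 25deg down
    R=Ro.from_euler('ZY',[yaw,np.radians(25)]).as_matrix(); return R,np.array([x,y,.170])
E
python3 - <<'E'
from h import *
t=load('top0')
P=lambda u,v:(155+(u-400)*.35-.3,150+v*.35-.3)
uv=[P(434,108),P(522,91),P(528,150),P(443,168)]
X=np.array([[-45,29,13],[35,29,13],[35,-29,13],[-45,-29,13]])/1000
far=[P(764,42),P(770,86)]
def f(p):
    R,o=magT(*p[:3]);r=[]
    for a,b in zip(X,uv): r+=list(proj(t,R@a+o)-b)
    for y,b in zip((.022,-.022),far): r+=list(proj(t,R@np.array([p[3],y,.040])+o)-b)
    return np.array(r)
s=least_squares(f,[.6,.2,-1.4,.29]);print(s.x,np.degrees(s.x[2]),f(s.x).round(1))
R,o=magT(*s.x[:3])
for a in([.28,0,.014],[.035,0,0],[-.005,0,.037]):
    print((R@a+o).round(3), proj(load('scene0'),R@a+o).round(1))
E
```

```text
[ 0.61106663  0.23869356 -1.31897856  0.28646336] -75.57190447826217 [-0.7 -0.5 -2.4 -0.3  1.1 -0.   1.8  0.  -0.9  0.7  1.1  0.1]
[ 0.676 -0.013  0.064] [308.9 255.4]
[0.619 0.208 0.155] [340.3 166.3]
[0.614 0.228 0.206] [344.8 146.6]
```

```bash
cat >> h.py <<'E'
def tool_down(h): # tool pointing down, tool x heading h deg
    h=np.radians(h);x=np.array([np.cos(h),np.sin(h),0]);z=np.array([0,0,-1.]);return np.c_[x,np.cross(z,x),z]
MAG=[.6111,.2387,-1.319]
def mag_tool(x,y,z):  # mm in mag frame; tool x=-magx
    R,o=magT(*MAG);return R@np.array([x,y,z])/1.0*1e-3+o, np.c_[-R[:,0],R[:,1],-R[:,2]]
def cur():
    s=manip.state();return s['tool_pos'],Ro.from_quat(np.roll(s['tool_rot'],-1)).as_matrix(),s
def plan(p,R):
    tp,tR,s=cur();d=p-tp;w=np.degrees(Ro.from_matrix(R@tR.T).as_rotvec())
    n=int(max(np.ceil(np.linalg.norm(d)/.045),np.ceil(np.linalg.norm(w)/8),1))
    print('d',d.round(4),'w',w.round(2),'n',n,'row',(d/n).round(4),(w/n).round(2))
E
python3 - <<'E'
from h import *
p,R=mag_tool(-5,0,135);print(p);plan(p,R)
E
```

```text
[0.62418553 0.18783428 0.29446464]
d [0.3892 0.7663 0.0643] w [ 24.28 -12.36  80.89] n 20 row [0.0195 0.0383 0.0032] [ 1.21 -0.62  4.04]
```

>>> play_rows(
  series=[
    [[0.0195, 0.0383, 0.013, 1.21, -0.62, 4.04, 1], [0.0195, 0.0383, 0.013, 1.21, -0.62, 4.04, 1], [0.0195, 0.0383, 0.013, 1.21, -0.62, 4.04, 1], [0.0195, 0.0383, 0.013, 1.21, -0.62, 4.04, 1], [0.0195, 0.0383, 0.012, 1.21, -0.62, 4.04, 1], [0.0195, 0.0383, 0, 1.21, -0.62, 4.04, 1], [0.0195, 0.0383, 0, 1.21, -0.62, 4.04, 1], [0.0195, 0.0383, 0, 1.21, -0.62, 4.04, 1], [0.0195, 0.0383, 0, 1.21, -0.62, 4.04, 1], [0.0195, 0.0383, 0, 1.21, -0.62, 4.04, 1]],
  ],
)

```text
time: 1.1
tool_pos: [0.4305, -0.1943, 0.2949]
tool_rot: [-0.092, 0.848, 0.518, 0.072]
contact_force: [0.4, 0.2, 1.6]
gripper_width: 1.001
grasp_force: 0.0
```

>>> play_rows(
  series=[
    [[0.0195, 0.0383, 0, 1.21, -0.62, 4.04, 1], [0.0195, 0.0383, 0, 1.21, -0.62, 4.04, 1], [0.0195, 0.0383, 0, 1.21, -0.62, 4.04, 1], [0.0195, 0.0383, 0, 1.21, -0.62, 4.04, 1], [0.0195, 0.0383, 0, 1.21, -0.62, 4.04, 1], [0.0195, 0.0383, 0, 1.21, -0.62, 4.04, 1], [0.0195, 0.0383, 0, 1.21, -0.62, 4.04, 1], [0.0195, 0.0383, 0, 1.21, -0.62, 4.04, 1], [0.0195, 0.0383, 0, 1.21, -0.62, 4.04, 1], [0.0195, 0.0383, 0, 1.21, -0.62, 4.04, 1]],
  ],
)

```text
time: 2.1
tool_pos: [0.6255, 0.1886, 0.2946]
tool_rot: [-0.17, 0.598, 0.772, 0.133]
contact_force: [0.6, -0.1, 0.4]
gripper_width: 0.999
grasp_force: 0.0
```

```bash
python3 - <<'E'
from h import *
p,R=mag_tool(-5,0,135);plan(p,R)
d=snap('wrist','w0');print(manip.state()['joint_pos'].round(3))
tp,tR,_=cur();c=-d['R'].T@d['t'];print('cam in tool',(tR.T@(c-tp)).round(4));print((d['R']@tR).round(3),d['mtx'].round(1).tolist())
E
```

```text
d [-0.0013 -0.0008 -0.0001] w [-0.02  0.12 -0.02] n 1 row [-0.0013 -0.0008 -0.0001] [-0.02  0.12 -0.02]
[ 0.006  0.118  1.485  0.428  1.645 -0.243]
cam in tool [ 0.0711 -0.0019 -0.1446]
[[-0.004  1.    -0.001]
 [-0.955 -0.004 -0.298]
 [-0.298 -0.001  0.955]] [[325.2, 0.0, 279.8], [0.0, 325.2, 203.3], [0.0, 0.0, 1.0]]
```

View pics/w0.png

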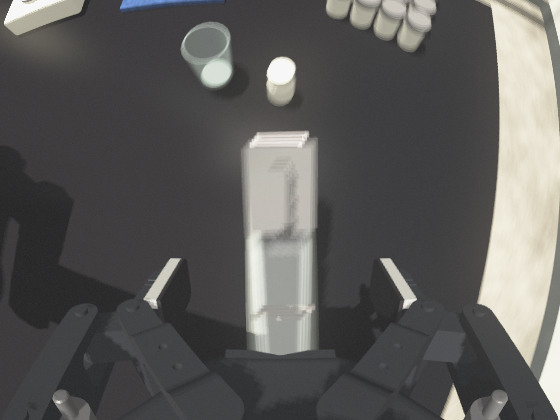

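The cover is laterally centred in the wrist view, with corners at about (243,147), (318,141), (318,236) and (247,237). The image is slightly blurred, so I'll check it with a model overlay.

```bash
cat >> h.py <<'E'
def wproj(d,X):
    q=d['R']@np.asarray(X)+d['t'];th=np.arctan2(np.hypot(q[0],q[1]),q[2]);h=np.hypot(q[0],q[1])
    return d['mtx'][0,0]*th*q[:2]/h+d['mtx'][:2,2]
def wat_z(d,u,v,z):
    a=(np.array([u,v])-d['mtx'][:2,2])/d['mtx'][0,0];th=np.hypot(*a)
    r=d['R'].T@np.r_[np.sin(th)*a/th,np.cos(th)];c=-d['R'].T@d['t'];return c+r*(z-c[2])/r[2]
E
python3 - <<'E'
from h import *
d=snap('wrist','w1');R,o=magT(*MAG);im=d['frame'].copy()
S=4;x0,y0=210,120
im=cv2.resize(im[y0:y0+140,x0:x0+140],None,fx=S,fy=S,interpolation=cv2.INTER_CUBIC)
def dr(P,c):
    q=np.array([(wproj(d,R@(np.array(p)/1e3)+o)-[x0,y0]+.5)*S for p in P]);cv2.polylines(im,[q.astype(int)],True,c,1)
dr([[-45,29,13],[35,29,13],[35,-29,13],[-45,-29,13]],(0,0,255))
dr([[-30,6,37],[20,6,37],[20,-6,37],[-30,-6,37]],(0,255,0))
dr([[35,22,40],[120,22,40],[120,-22,40],[35,-22,40]],(255,0,0))
cv2.imwrite('pics/w1c.png',im)
E
```

```text
(no output)
```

View pics/w1c.png

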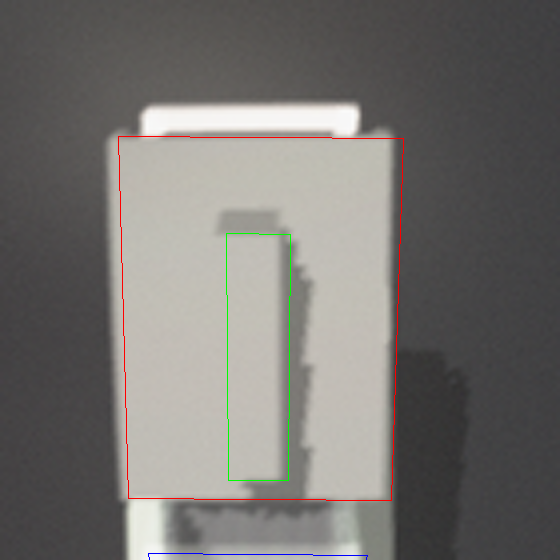

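The rib and cover sit about 1.3 mm towards -y of the model, with the yaw in agreement. I'll apply that offset and descend.

```bash
python3 - <<'E'
from h import *
R,o=magT(*MAG);o=o+R@[0,-.0013,0];print(o)
open('h.py','a').write(f"MAG=[{o[0]:.4f},{o[1]:.4f},-1.319]\n")
E
python3 - <<'E'
from h import *
p,R=mag_tool(-5,0,17);plan(p,R)
E
```

```text
[0.60984099 0.23837611 0.17      ]
d [-0.0152  0.0452 -0.1058] w [-0.06  0.02 -0.15] n 3 row [-0.0051  0.0151 -0.0353] [-0.02  0.01 -0.05]
```

>>> play_rows(
  series=[
    [[-0.0027, 0.0075, -0.0176, 0, 0, 0, 1], [-0.0025, 0.0075, -0.0176, 0, 0, 0, 1], [-0.0025, 0.0075, -0.0176, 0, 0, 0, 1], [-0.0025, 0.0075, -0.0176, 0, 0, 0, 1], [-0.0025, 0.0076, -0.0177, 0, 0, 0, 1], [-0.0025, 0.0076, -0.0177, 0, 0, 0, 1], [0, 0, 0, 0, 0, 0, 1], [0, 0, 0, 0, 0, 0, 0], [0, 0, 0, 0, 0, 0, 0], [0, 0, 0, 0, 0, 0, 0]],
  ],
)

```text
time: 3.2
tool_pos: [0.6109, 0.2317, 0.1911]
tool_rot: [-0.169, 0.599, 0.771, 0.134]
contact_force: [0.0, 0.1, -0.4]
gripper_width: 0.517
grasp_force: 0.0
```

>>> play_rows(
  series=[
    [[0, 0, 0, 0, 0, 0, 0], [0, 0, 0, 0, 0, 0, 0], [0, 0, 0, 0, 0, 0, 0], [0, 0, 0, 0, 0, 0, 0], [0, 0, 0, 0, 0, 0, 0], [0, 0, 0, 0, 0, 0, 0]],
  ],
)

```text
time: 3.8
tool_pos: [0.6106, 0.2321, 0.1904]
tool_rot: [-0.169, 0.599, 0.771, 0.134]
contact_force: [0.7, -2.2, 5.0]
gripper_width: 0.119
grasp_force: 61.9
```

>>> play_rows(
  series=[
    [[0.0011, -0.0041, 0.0091, 0, 0, 0, 0], [0.0011, -0.0041, 0.0091, 0, 0, 0, 0], [0.0021, -0.0082, 0.0181, 0, 0, 0, 0], [0.0021, -0.0082, 0.0181, 0, 0, 0, 0], [0.0021, -0.0082, 0.0181, 0, 0, 0, 0], [0.0021, -0.0082, 0.0181, 0, 0, 0, 0], [0, 0, 0, 0, 0, 0, 0]],
  ],
)

```text
time: 4.5
tool_pos: [0.6222, 0.1901, 0.2836]
tool_rot: [-0.167, 0.599, 0.771, 0.135]
contact_force: [0.9, 0.2, -0.3]
gripper_width: 0.122
grasp_force: 61.1
```

```bash
python3 - <<'E'
from h import *
R,o=magT(*MAG);print('tcp at grip in mag',(R.T@(np.array([.6106,.2321,.1904])-o)*1e3).round(2))
p=np.array([.46,.12,.06]);plan(p,tool_down(104.4))
s=manip.state();print(s['gripper_width'],s['grasp_force'],s['tool_pos'])
d=snap('scene','s1');cv2.imwrite('pics/s1c.png',cv2.resize(d['frame'][80:280,240:460],None,fx=2.5,fy=2.5))
E
```

```text
tcp at grip in mag [-2.91 -0.79 21.15]
d [-0.1622 -0.0701 -0.2236] w [-24.19  -5.71   0.11] n 7 row [-0.0232 -0.01   -0.0319] [-3.46 -0.82  0.02]
0.12200103871135681 61.130322217941284 [0.62219561 0.19009055 0.28363315]
```

View pics/s1c.png

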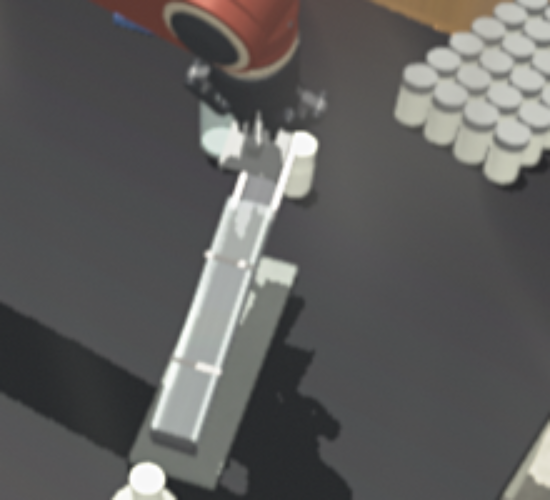

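The cover is off and held, and the trough is open and intact. Next I'll level it and move clear of the magazine.

>>> play_rows(
  series=[
    [[-0.04, -0.0175, 0, -3.02, -0.71, 0, 0], [-0.04, -0.0175, 0, -3.02, -0.71, 0, 0], [-0.04, -0.0175, 0, -3.02, -0.71, 0, 0], [-0.04, -0.0175, 0, -3.02, -0.71, 0, 0], [0, 0, -0.04, -3.02, -0.71, 0, 0], [0, 0, -0.04, -3.02, -0.71, 0, 0], [0, 0, -0.04, -3.02, -0.71, 0, 0], [0, 0, -0.04, -3.02, -0.71, 0, 0], [0, 0, -0.04, 0, 0, 0, 0], [0, 0, -0.03, 0, 0, 0, 0]],
  ],
)

```text
time: 5.55
tool_pos: [0.4575, 0.1216, 0.0459]
tool_rot: [-0.004, 0.613, 0.79, -0.003]
contact_force: [1.2, 0.1, -0.9]
gripper_width: 0.121
grasp_force: 61.1
```

>>> play_rows(
  series=[
    [[0, 0, -0.01, 0, 0, 0, 0], [0, 0, -0.008, 0, 0, 0, 0], [0, 0, -0.004, 0, 0, 0, 0], [0, 0, -0.002, 0, 0, 0, 0], [0, 0, -0.002, 0, 0, 0, 0], [0, 0, 0, 0, 0, 0, 0]],
  ],
)

```text
time: 6.15
tool_pos: [0.4613, 0.1212, 0.0249]
tool_rot: [-0.002, 0.614, 0.789, -0.001]
contact_force: [-0.3, 0.5, -1.7]
gripper_width: 0.123
grasp_force: 61.1
```

>>> play_rows(
  series=[
    [[0, 0, -0.002, 0, 0, 0, 0], [0, 0, 0, 0, 0, 0, 0]],
  ],
)

```text
time: 6.35
tool_pos: [0.4607, 0.1212, 0.0222]
tool_rot: [-0.002, 0.614, 0.789, -0.001]
contact_force: [-0.3, 0.4, -0.6]
gripper_width: 0.121
grasp_force: 61.1
```

>>> play_rows(
  series=[
    [[0, 0, -0.002, 0, 0, 0, 0], [0, 0, 0, 0, 0, 0, 0]],
  ],
)

```text
time: 6.55
tool_pos: [0.4608, 0.1212, 0.0218]
tool_rot: [-0.003, 0.614, 0.789, -0.002]
contact_force: [-6.8, -1.4, 12.6]
gripper_width: 0.121
grasp_force: 62.7
```

>>> play_rows(
  series=[
    [[0, 0, -0.002, 0, 0, 0, 0], [0, 0, 0, 0, 0, 0, 0]],
  ],
)

```text
time: 6.75
tool_pos: [0.4608, 0.1212, 0.0216]
tool_rot: [-0.004, 0.614, 0.789, -0.003]
contact_force: [-14.4, -1.7, 25.9]
gripper_width: 0.119
grasp_force: 64.7
```

>>> play_rows(
  series=[
    [[0, 0, 0.0035, 0, 0, 0, 0], [0, 0, 0, 0, 0, 0, 0], [0, 0, 0, 0, 0, 0, 0.3], [0, 0, 0, 0, 0, 0, 0.6], [0, 0, 0, 0, 0, 0, 1], [0, 0, 0, 0, 0, 0, 1], [0, 0, 0, 0, 0, 0, 1], [0, 0, 0, 0, 0, 0, 1]],
  ],
)

```text
time: 7.55
tool_pos: [0.4606, 0.1211, 0.0215]
tool_rot: [-0.003, 0.614, 0.789, -0.001]
contact_force: [0.4, -0.1, -0.5]
gripper_width: 1.002
grasp_force: 0.0
```

>>> play_rows(
  series=[
    [[0, 0, 0.02, 0, 0, 0, 1], [0, 0, 0.02, 0, 0, 0, 1], [0, 0, 0.045, 0, 0, 0, 1], [0, 0, 0.045, 0, 0, 0, 1], [0, 0, 0.045, 0, 0, 0, 1], [0, 0, 0.0, 0, 0, 0, 1]],
  ],
)

```text
time: 8.15
tool_pos: [0.4648, 0.1216, 0.205]
tool_rot: [0.003, 0.614, 0.789, 0.004]
contact_force: [0.3, -0.0, 0.3]
gripper_width: 1.003
grasp_force: 0.0
```

```bash
cat > find.py <<'E'
from h import *
import sys
def sensors(f):
    t=snap('top',f);hsv=cv2.cvtColor(t['frame'],cv2.COLOR_BGR2HSV)
    m=((hsv[...,2]>130)&(hsv[...,1]<60)).astype('uint8');k,l,st,ce=cv2.connectedComponentsWithStats(m);out=[]
    for i in range(1,k):
        X=at_z(t,*ce[i],.025)
        if 100<st[i,4]<280 and X[1]<0.1 and .3<X[0]<.9 and -.7<X[1]: out.append(X); print(st[i,4],X.round(3))
    return t,out
E
python3 - <<'E'
from find import *
t,o=sensors('t1')
# model check for the cover + sensors
plan(np.array([.606,-.349,.16]),tool_down(77));print(cur()[0])
E
```

```text
175 [ 0.606 -0.348  0.025]
184 [ 0.458 -0.374  0.025]
178 [ 0.44  -0.222  0.025]
d [ 0.1429 -0.4704 -0.0412] w [ -0.06   0.19 -27.24] n 11 row [ 0.013  -0.0428 -0.0037] [-0.01  0.02 -2.48]
[0.46306464 0.12142861 0.20120275]
```

>>> play_rows(
  series=[
    [[0.013, -0.0428, 0, 0, 0, -2.48, 1], [0.013, -0.0428, 0, 0, 0, -2.48, 1], [0.013, -0.0428, 0, 0, 0, -2.48, 1], [0.013, -0.0428, 0, 0, 0, -2.48, 1], [0.013, -0.0428, 0, 0, 0, -2.48, 1], [0.013, -0.0428, 0, 0, 0, -2.48, 1], [0.013, -0.0428, 0, 0, 0, -2.48, 1], [0.013, -0.0428, -0.01, 0, 0, -2.48, 1], [0.013, -0.0428, -0.01, 0, 0, -2.48, 1], [0.013, -0.0428, -0.01, 0, 0, -2.48, 1]],
  ],
)

```text
time: 9.2
tool_pos: [0.5899, -0.3081, 0.1636]
tool_rot: [-0.004, 0.77, 0.638, -0.001]
contact_force: [0.3, -0.5, -0.0]
gripper_width: 0.996
grasp_force: 0.0
```

>>> play_rows(
  series=[
    [[0.013, -0.0428, -0.01, 0, 0, -2.48, 1], [0, 0, 0, 0, 0, 0, 1], [0, 0, 0, 0, 0, 0, 1]],
  ],
)

```text
time: 9.5
tool_pos: [0.6023, -0.3497, 0.1531]
tool_rot: [-0.005, 0.783, 0.622, -0.001]
contact_force: [-0.5, 0.6, -0.5]
gripper_width: 1.004
grasp_force: 0.0
```

```bash
cat > look.py <<'E'
from find import *
def look(f,x,y,view=False):
    d=snap('wrist',f);u=wproj(d,[x,y,.028]);print('exp px',u.round(0),'tcp',cur()[0].round(4))
    hsv=cv2.cvtColor(d['frame'],cv2.COLOR_BGR2HSV);m=((hsv[...,2]>150)&(hsv[...,1]<50)).astype('uint8')
    k,l,st,ce=cv2.connectedComponentsWithStats(m)
    i=min((i for i in range(1,k) if st[i,4]>150),key=lambda i:np.hypot(*(ce[i]-u)))
    print('comp',st[i],ce[i].round(1))
    c=cv2.findContours((l==i).astype('uint8'),cv2.RETR_EXTERNAL,cv2.CHAIN_APPROX_NONE)[0][0][:,0,:]
    W=np.array([wat_z(d,*q,.028)[:2] for q in c.astype(float)])
    r=cv2.minAreaRect((W*1e3).astype('f4'));print('rect mm',np.round(r[0],1),np.round(r[1],1),round(r[2],1))
    if view:
        x0=int(max(0,u[0]-70));y0=int(max(0,u[1]-70));cv2.imwrite('pics/'+f+'c.png',cv2.resize(d['frame'][y0:y0+140,x0:x0+140],(560,560),interpolation=cv2.INTER_CUBIC));print('crop',x0,y0)
E
python3 -c "
from look import *
look('wa',.606,-.348,True)"
```

```text
exp px [284. 193.] tcp [ 0.6028 -0.349   0.1544]
comp [ 269  168   35   53 1577] [285.7 192.8]
rect mm [ 607.1 -350. ] [46.2 29. ] 76.4
crop 214 122
```

View pics/wac.png

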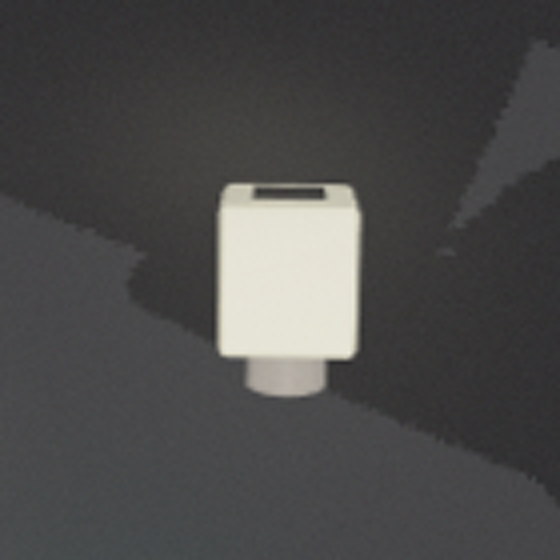

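The picture shows the sensor upright and square to the tool. Its top face is centred at (286.2,192.2), with the nose towards the bottom of the image and the socket at the top.

```bash
python3 -c "
from look import *
d=load('wa');X=wat_z(d,286.2,192.2,.028);print(X)
plan(np.r_[X[:2],.010],tool_down(76.4))"
```

```text
[ 0.60776167 -0.34805376  0.028     ]
d [ 0.005   0.0009 -0.1444] w [-0.34 -0.42 -0.55] n 4 row [ 0.0013  0.0002 -0.0361] [-0.08 -0.1  -0.14]
```

>>> play_rows(
  series=[
    [[0.005, 0.001, -0.02, -0.3, -0.4, -0.5, 1], [0, 0, -0.04, 0, 0, 0, 1], [0, 0, -0.04, 0, 0, 0, 1], [0, 0, -0.03, 0, 0, 0, 1], [0, 0, -0.014, 0, 0, 0, 1], [0, 0, 0, 0, 0, 0, 1], [0, 0, 0, 0, 0, 0, 0], [0, 0, 0, 0, 0, 0, 0], [0, 0, 0, 0, 0, 0, 0], [0, 0, 0, 0, 0, 0, 0]],
  ],
)

```text
time: 10.55
tool_pos: [0.6094, -0.3493, 0.0146]
tool_rot: [0.003, 0.786, 0.619, 0.001]
contact_force: [-3.4, 2.3, 31.9]
gripper_width: 0.332
grasp_force: 58.4
```

>>> play_rows(
  series=[
    [[0, 0, 0, 0, 0, 0, 0], [0, 0, 0, 0, 0, 0, 0]],
  ],
)

```text
time: 10.75
tool_pos: [0.6098, -0.3496, 0.0147]
tool_rot: [0.003, 0.786, 0.619, 0.001]
contact_force: [0.1, 0.3, 5.9]
gripper_width: 0.332
grasp_force: 60.7
```

>>> play_rows(
  series=[
    [[0, 0, 0.01, 0, 0, 0, 0], [0, 0, 0.03, 0, 0, 0, 0], [0, 0, 0.045, 0, 0, 0, 0], [0, 0, 0.045, 0, 0, 0, 0], [0, 0, 0.045, 0, 0, 0, 0], [0, 0, 0.045, 0, 0, 0, 0], [0, 0, 0.045, 0, 0, 0, 0], [0, 0, 0.02, 0, 0, 0, 0], [0, 0, 0, 0, 0, 0, 0]],
  ],
)

```text
time: 11.65
tool_pos: [0.6098, -0.3495, 0.3035]
tool_rot: [0.006, 0.786, 0.619, 0.002]
contact_force: [0.7, -0.3, 0.5]
gripper_width: 0.333
grasp_force: 60.0
```

```bash
python3 -c "
from h import *
print(manip.state()['gripper_width'])
p,R=mag_tool(-8,0,75);print(p);plan(p,R);R,o=magT(*MAG);print(R[:,2])"
```

```text
0.3331034283331854
[0.61589055 0.21472496 0.24135403]
d [ 0.006   0.5643 -0.0622] w [25.5   0.8  27.65] n 13 row [ 0.0005  0.0434 -0.0048] [1.96 0.06 2.13]
[ 0.10529282 -0.4092916   0.90630779]
```

>>> play_rows(
  series=[
    [[0.0005, 0.0434, 0, 1.96, 0.06, 2.13, 0], [0.0005, 0.0434, 0, 1.96, 0.06, 2.13, 0], [0.0005, 0.0434, 0, 1.96, 0.06, 2.13, 0], [0.0005, 0.0434, 0, 1.96, 0.06, 2.13, 0], [0.0005, 0.0434, 0, 1.96, 0.06, 2.13, 0], [0.0005, 0.0434, 0, 1.96, 0.06, 2.13, 0], [0.0005, 0.0434, 0, 1.96, 0.06, 2.13, 0], [0.0005, 0.0434, 0, 1.96, 0.06, 2.13, 0], [0.0005, 0.0434, 0, 1.96, 0.06, 2.13, 0], [0.0005, 0.0434, 0, 1.96, 0.06, 2.13, 0]],
  ],
)

```text
time: 12.65
tool_pos: [0.6122, 0.0872, 0.2946]
tool_rot: [-0.137, 0.647, 0.744, 0.1]
contact_force: [0.1, -0.3, -0.1]
gripper_width: 0.332
grasp_force: 60.0
```

>>> play_rows(
  series=[
    [[0.0005, 0.0434, 0, 1.96, 0.06, 2.13, 0], [0.0005, 0.0434, -0.02, 1.96, 0.06, 2.13, 0], [0, 0.0434, -0.02, 1.96, 0.06, 2.13, 0], [0, 0, -0.022, 0, 0, 0, 0], [0, 0, 0, 0, 0, 0, 0], [0, 0, 0, 0, 0, 0, 0], [0, 0, 0, 0, 0, 0, 0]],
  ],
)

```text
time: 13.35
tool_pos: [0.6151, 0.2149, 0.2364]
tool_rot: [-0.174, 0.597, 0.772, 0.131]
contact_force: [0.6, -0.4, -0.5]
gripper_width: 0.333
grasp_force: 60.0
```

```bash
cat > over.py <<'E'
from h import *
def over(f,zc):
    d=snap('wrist',f);R,o=magT(*MAG);im=d['frame'].copy();S=4
    u=wproj(d,R@[-.005,0,.02]+o);x0,y0=int(u[0]-80),int(max(0,u[1]-75))
    im=cv2.resize(im[y0:y0+150,x0:x0+160],None,fx=S,fy=S,interpolation=cv2.INTER_CUBIC)
    def dr(P,c):
        q=np.array([(wproj(d,R@(np.array(p)/1e3)+o)-[x0,y0]+.5)*S for p in P]);cv2.polylines(im,[q.astype(int)],True,c,1)
    for y in (18,22,-18,-22): dr([[-46,y,9],[-10,y,9],[35,y,9]],(0,0,255))
    dr([[35,22,40],[35,22,0],[35,-22,0],[35,-22,40]],(255,0,0))
    cv2.imwrite('pics/'+f+'c.png',im)
E
python3 -c "
from over import *
p,R=mag_tool(-8,0,75);plan(p,R);p,R=mag_tool(-8,0,17);plan(p,R);over('wb',0)"
```

```text
d [ 0.0008 -0.0002  0.0049] w [-0.07 -0.36 -0.16] n 1 row [ 0.0008 -0.0002  0.0049] [-0.07 -0.36 -0.16]
d [-0.0053  0.0236 -0.0477] w [-0.07 -0.36 -0.16] n 2 row [-0.0026  0.0118 -0.0238] [-0.04 -0.18 -0.08]
```

View pics/wbc.png

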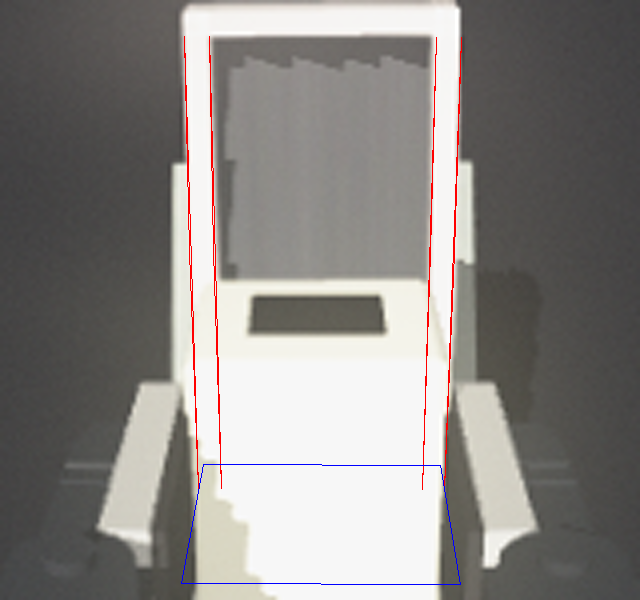

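The trough walls line up with the model, and the held sensor is centred between them with its tail uphill. Lowering and releasing.

>>> play_rows(
  series=[
    [[-0.0013, 0.0059, -0.012, 0, -0.3, -0.1, 0], [-0.0013, 0.0059, -0.012, 0, 0, 0, 0], [-0.0013, 0.0059, -0.012, 0, 0, 0, 0], [-0.0014, 0.0059, -0.0117, 0, 0, 0, 0], [0, 0, 0, 0, 0, 0, 0], [0, 0, 0, 0, 0, 0, 0]],
  ],
)

```text
time: 14.0
tool_pos: [0.6088, 0.2395, 0.187]
tool_rot: [-0.173, 0.597, 0.772, 0.132]
contact_force: [0.3, -0.5, -1.8]
gripper_width: 0.331
grasp_force: 62.0
```

```bash
python3 -c "
from h import *
R,o=magT(*MAG);s=manip.state();print((R.T@(s['tool_pos']-o)*1e3).round(2),s['contact_force'])"
```

```text
[-8.38 -0.68 14.8 ] [ 0.28478358 -0.53239486 -1.80295975]
```

Just at floor height, with no load. Release, then retreat square to the floor.

>>> play_rows(
  series=[
    [[0, 0, 0, 0, 0, 0, 1], [0, 0, 0, 0, 0, 0, 1], [0, 0, 0, 0, 0, 0, 1], [0, 0, 0, 0, 0, 0, 1], [0, 0, 0, 0, 0, 0, 1], [0.0021, -0.0082, 0.0181, 0, 0, 0, 1], [0.0032, -0.0123, 0.0272, 0, 0, 0, 1], [0.0042, -0.0164, 0.0362, 0, 0, 0, 1], [0.0042, -0.0164, 0.0362, 0, 0, 0, 1]],
  ],
)

```text
time: 14.9
tool_pos: [0.6227, 0.1854, 0.3064]
tool_rot: [-0.173, 0.597, 0.772, 0.132]
contact_force: [-0.7, -0.2, -0.2]
gripper_width: 1.0
grasp_force: 0.0
```

```bash
python3 - <<'E'
from find import *
t,o=sensors('t2')
s=snap('scene','s2')
a=cv2.resize(t['frame'][150:255,155:295],(400,300),interpolation=cv2.INTER_CUBIC)
b=cv2.resize(s['frame'][120:280,280:380],(375,600),interpolation=cv2.INTER_CUBIC)
c=np.zeros((600,775,3),'uint8');c[:300,:400]=a;c[:,400:]=b;cv2.imwrite('pics/c2.png',c)
plan(np.array([.440,-.222,.16]),tool_down(-23))
E
```

```text
123 [ 0.683 -0.01   0.025]
184 [ 0.458 -0.374  0.025]
178 [ 0.44  -0.222  0.025]
d [-0.186  -0.4064 -0.1532] w [ -19.6    23.83 -125.15] n 17 row [-0.0109 -0.0239 -0.009 ] [-1.15  1.4  -7.36]
```

View pics/c2.png

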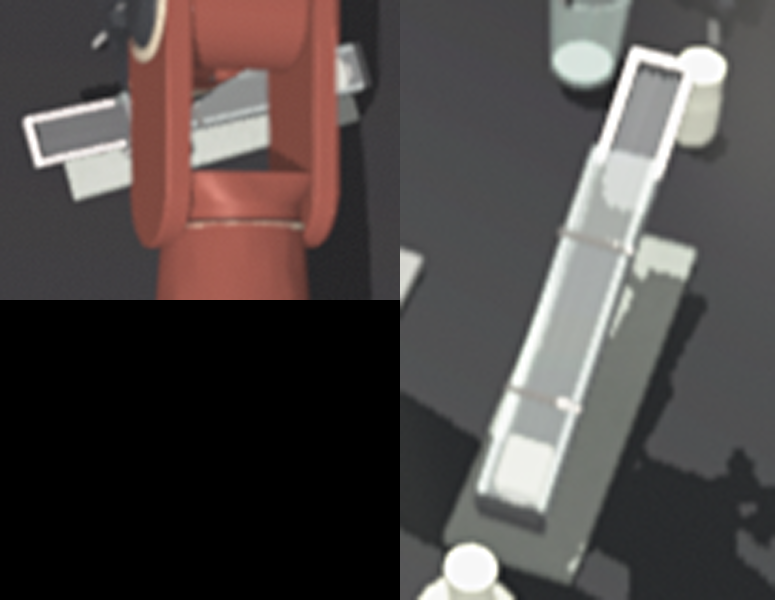

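The first sensor is fully down against the stop, at the lower end of the clear tube at composite pixel (525,470). Next is sensor C.

>>> play_rows(
  series=[
    [[-0.0103, -0.0226, 0, -1.09, 1.32, -6.95, 1], [-0.0103, -0.0226, 0, -1.09, 1.32, -6.95, 1], [-0.0103, -0.0226, 0, -1.09, 1.32, -6.95, 1], [-0.0103, -0.0226, 0, -1.09, 1.32, -6.95, 1], [-0.0103, -0.0226, 0, -1.09, 1.32, -6.95, 1], [-0.0103, -0.0226, 0, -1.09, 1.32, -6.95, 1], [-0.0103, -0.0226, 0, -1.09, 1.32, -6.95, 1], [-0.0103, -0.0226, 0, -1.09, 1.32, -6.95, 1], [-0.0103, -0.0226, 0, -1.09, 1.32, -6.95, 1], [-0.0103, -0.0226, 0, -1.09, 1.32, -6.95, 1]],
  ],
)

```text
time: 16.0
tool_pos: [0.5193, -0.0408, 0.3052]
tool_rot: [-0.094, 0.953, 0.278, 0.072]
contact_force: [-0.2, -0.1, -0.2]
gripper_width: 0.998
grasp_force: 0.0
```

>>> play_rows(
  series=[
    [[-0.0103, -0.0226, -0.019, -1.09, 1.32, -6.95, 1], [-0.0103, -0.0226, -0.019, -1.09, 1.32, -6.95, 1], [-0.0103, -0.0226, -0.019, -1.09, 1.32, -6.95, 1], [-0.0103, -0.0226, -0.019, -1.09, 1.32, -6.95, 1], [-0.0103, -0.0226, -0.019, -1.09, 1.32, -6.95, 1], [-0.0103, -0.0226, -0.019, -1.09, 1.32, -6.95, 1], [-0.0103, -0.0226, -0.019, -1.09, 1.32, -6.95, 1], [-0.0103, -0.0226, -0.019, -1.09, 1.32, -6.95, 1], [0, 0, 0, 0, 0, 0, 1], [0, 0, 0, 0, 0, 0, 1]],
  ],
)

```text
time: 17.0
tool_pos: [0.4374, -0.2205, 0.1532]
tool_rot: [-0.006, 0.98, -0.2, 0.002]
contact_force: [-0.1, -1.2, 1.0]
gripper_width: 1.0
grasp_force: 0.0
```

```bash
python3 -c "
from look import *
look('wc',.44,-.222,True);plan(np.array([.440,-.222,.16]),tool_down(-23));print(manip.state()['joint_pos'].round(2))"
```

```text
exp px [281. 193.] tcp [ 0.438  -0.2206  0.1541]
comp [ 267  165   36   53 1589] [284.7 189.7]
rect mm [ 440.4 -225.1] [29.6 46.1] 68.0
crop 211 123
d [ 0.002  -0.0014  0.0059] w [-0.52  0.47  0.02] n 1 row [ 0.002  -0.0014  0.0059] [-0.52  0.47  0.02]
[-0.63 -0.22  2.    0.01  1.36  1.34]
```

View pics/wcc.png

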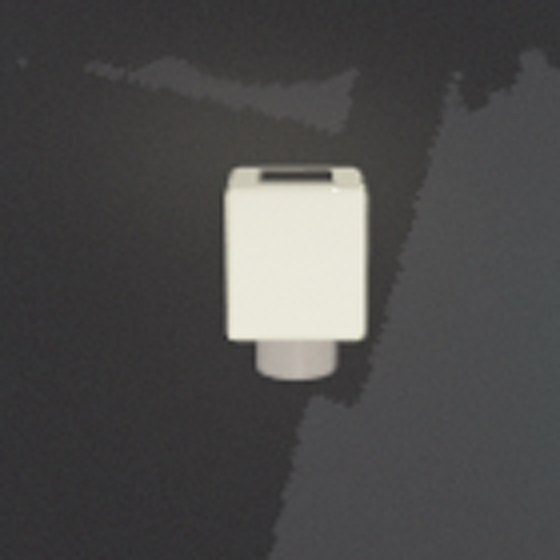

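Sensor C is upright and aligned with the tool. Its top face is centred at (285.0,188.5), with the nose down in the image.

```bash
python3 -c "
from look import *
d=load('wc');X=wat_z(d,285.,188.5,.028);print(X)
plan(np.r_[X[:2],.010],tool_down(-22))"
```

```text
[ 0.44264958 -0.22641079  0.028     ]
d [ 0.0046 -0.0058 -0.1441] w [-0.52  0.46  1.02] n 4 row [ 0.0012 -0.0015 -0.036 ] [-0.13  0.12  0.26]
```

>>> play_rows(
  series=[
    [[0.0046, -0.0058, -0.02, -0.5, 0.5, 1, 1], [0, 0, -0.04, 0, 0, 0, 1], [0, 0, -0.04, 0, 0, 0, 1], [0, 0, -0.03, 0, 0, 0, 1], [0, 0, -0.014, 0, 0, 0, 1], [0, 0, 0, 0, 0, 0, 1], [0, 0, 0, 0, 0, 0, 0], [0, 0, 0, 0, 0, 0, 0], [0, 0, 0, 0, 0, 0, 0], [0, 0, 0, 0, 0, 0, 0]],
  ],
)

```text
time: 18.05
tool_pos: [0.4431, -0.2273, 0.0112]
tool_rot: [0.001, 0.981, -0.192, 0.0]
contact_force: [-5.9, 4.8, 28.2]
gripper_width: 0.338
grasp_force: 60.0
```

>>> play_rows(
  series=[
    [[0, 0, 0, 0, 0, 0, 0], [0, 0, 0, 0, 0, 0, 0]],
  ],
)

```text
time: 18.25
tool_pos: [0.4434, -0.2276, 0.0112]
tool_rot: [0.001, 0.981, -0.192, 0.001]
contact_force: [-0.8, 0.5, 6.7]
gripper_width: 0.335
grasp_force: 60.5
```

>>> play_rows(
  series=[
    [[0, 0, 0.01, 0, 0, 0, 0], [0, 0, 0.03, 0, 0, 0, 0], [0, 0, 0.045, 0, 0, 0, 0], [0, 0, 0.045, 0, 0, 0, 0], [0, 0, 0.045, 0, 0, 0, 0], [0, 0, 0.045, 0, 0, 0, 0], [0, 0, 0.045, 0, 0, 0, 0], [0, 0, 0.02, 0, 0, 0, 0], [0, 0, 0, 0, 0, 0, 0]],
  ],
)

```text
time: 19.15
tool_pos: [0.4433, -0.2276, 0.2995]
tool_rot: [0.002, 0.981, -0.192, 0.003]
contact_force: [0.2, -0.7, -0.9]
gripper_width: 0.337
grasp_force: 59.7
```

```bash
python3 -c "
from h import *
print(manip.state()['gripper_width'])
p,R=mag_tool(-8,0,75);print(p);plan(p,R)"
```

```text
0.336656721725232
[0.61589055 0.21472496 0.24135403]
d [ 0.1726  0.4423 -0.0581] w [ 20.13 -22.76 124.24] n 16 row [ 0.0108  0.0276 -0.0036] [ 1.26 -1.42  7.76]
```

>>> play_rows(
  series=[
    [[0.0096, 0.0246, 0, 1.12, -1.26, 6.9, 0], [0.0096, 0.0246, 0, 1.12, -1.26, 6.9, 0], [0.0096, 0.0246, 0, 1.12, -1.26, 6.9, 0], [0.0096, 0.0246, 0, 1.12, -1.26, 6.9, 0], [0.0096, 0.0246, 0, 1.12, -1.26, 6.9, 0], [0.0096, 0.0246, 0, 1.12, -1.26, 6.9, 0], [0.0096, 0.0246, 0, 1.12, -1.26, 6.9, 0], [0.0096, 0.0246, 0, 1.12, -1.26, 6.9, 0], [0.0096, 0.0246, 0, 1.12, -1.26, 6.9, 0], [0.0096, 0.0246, 0, 1.12, -1.26, 6.9, 0]],
  ],
)

```text
time: 20.15
tool_pos: [0.5373, 0.0205, 0.292]
tool_rot: [-0.111, 0.906, 0.4, 0.082]
contact_force: [0.1, -0.4, -0.9]
gripper_width: 0.34
grasp_force: 59.6
```

>>> play_rows(
  series=[
    [[0.0096, 0.0246, 0, 1.12, -1.26, 6.9, 0], [0.0096, 0.0246, 0, 1.12, -1.26, 6.9, 0], [0.0096, 0.0246, 0, 1.12, -1.26, 6.9, 0], [0.0096, 0.0246, 0, 1.12, -1.26, 6.9, 0], [0.0096, 0.0246, 0, 1.12, -1.26, 6.9, 0], [0.0096, 0.0246, 0, 1.12, -1.26, 6.9, 0], [0.0096, 0.0246, -0.02, 1.12, -1.26, 6.9, 0], [0.0096, 0.0246, -0.02, 1.12, -1.26, 6.9, 0], [0, 0, -0.018, 0, 0, 0, 0], [0, 0, 0, 0, 0, 0, 0]],
  ],
)

```text
time: 21.15
tool_pos: [0.6121, 0.2158, 0.2303]
tool_rot: [-0.172, 0.6, 0.771, 0.125]
contact_force: [-0.5, -0.6, -0.7]
gripper_width: 0.335
grasp_force: 59.6
```

>>> play_rows(
  series=[
    [[0, 0, 0, 0, 0, 0, 0], [0, 0, 0, 0, 0, 0, 0]],
  ],
)

```text
time: 21.35
tool_pos: [0.6152, 0.2153, 0.2378]
tool_rot: [-0.168, 0.599, 0.772, 0.13]
contact_force: [0.1, 0.7, 0.0]
gripper_width: 0.337
grasp_force: 59.6
```

```bash
python3 -c "
from over import *
p,R=mag_tool(-8,0.5,14);plan(p,R);over('wd',0)"
```

```text
d [-0.0052  0.0245 -0.0517] w [0.5  0.04 0.07] n 2 row [-0.0026  0.0122 -0.0259] [0.25 0.02 0.04]
```

View pics/wdc.png

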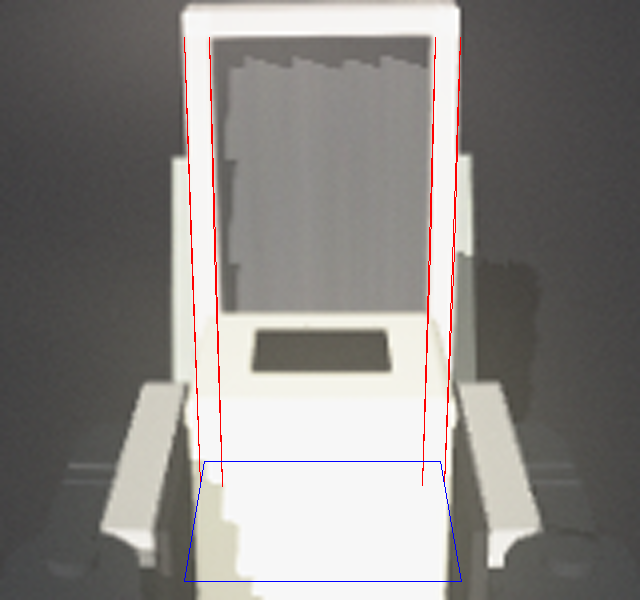

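The sensor is centred in the trough with its tail uphill. Lowering and releasing.

>>> play_rows(
  series=[
    [[-0.0013, 0.0061, -0.013, 0.5, 0, 0, 0], [-0.0013, 0.0061, -0.013, 0, 0, 0, 0], [-0.0013, 0.0061, -0.013, 0, 0, 0, 0], [-0.0013, 0.0061, -0.0125, 0, 0, 0, 0], [0, 0, 0, 0, 0, 0, 0], [0, 0, 0, 0, 0, 0, 0]],
  ],
)

```text
time: 22.0
tool_pos: [0.6093, 0.2409, 0.1841]
tool_rot: [-0.172, 0.598, 0.772, 0.132]
contact_force: [-0.3, -0.2, 0.1]
gripper_width: 0.329
grasp_force: 61.4
```

```bash
python3 -c "
from h import *
R,o=magT(*MAG);s=manip.state();print((R.T@(s['tool_pos']-o)*1e3).round(2),s['contact_force'])"
```

```text
[-8.25  0.13 11.71] [-0.32230814 -0.15847572  0.12624947]
```

>>> play_rows(
  series=[
    [[0, 0, 0, 0, 0, 0, 1], [0, 0, 0, 0, 0, 0, 1], [0, 0, 0, 0, 0, 0, 1], [0, 0, 0, 0, 0, 0, 1], [0, 0, 0, 0, 0, 0, 1], [0.0021, -0.0082, 0.0181, 0, 0, 0, 1], [0.0032, -0.0123, 0.0272, 0, 0, 0, 1], [0.0042, -0.0164, 0.0362, 0, 0, 0, 1], [0.0042, -0.0164, 0.0362, 0, 0, 0, 1]],
  ],
)

```text
time: 22.9
tool_pos: [0.6232, 0.1867, 0.3036]
tool_rot: [-0.172, 0.598, 0.772, 0.132]
contact_force: [0.4, -0.8, 0.1]
gripper_width: 0.998
grasp_force: 0.0
```

```bash
python3 - <<'E'
from find import *
t,o=sensors('t3')
s=snap('scene','s3')
# numeric check of the tube: brightness along the channel centre line, 14 mm up
R,m=magT(*MAG)
for x in range(-40,285,20):
    u=proj(s,R@np.array([x/1e3,0,.028])+m).round().astype(int);print(x,s['frame'][u[1],u[0]].tolist(),end=' ')
print();b=[o_ for o_ in o if o_[0]<.55][0]
plan(np.r_[b[:2],.16],tool_down(-130))
tp,tR,_=cur();print(tp,manip.state()['joint_pos'].round(2))
E
```

```text
139 [ 0.683 -0.008  0.025]
184 [ 0.458 -0.374  0.025]
-40 [255, 255, 255] -20 [157, 159, 157] 0 [160, 160, 159] 20 [157, 157, 157] 40 [217, 220, 218] 60 [216, 219, 216] 80 [170, 174, 170] 100 [168, 169, 165] 120 [169, 171, 167] 140 [170, 170, 167] 160 [167, 171, 168] 180 [166, 171, 163] 200 [236, 241, 240] 220 [236, 241, 240] 240 [235, 241, 239] 260 [235, 240, 239] 280 [102, 104, 101] 
d [-0.1687 -0.5594 -0.1504] w [ -7.53 -29.61 123.19] n 16 row [-0.0105 -0.035  -0.0094] [-0.47 -1.85  7.7 ]
[0.62651238 0.18568945 0.31044593] [-0.    0.1   1.47  0.42  1.66 -0.24]
```

```bash
python3 - <<'E'
from h import *
plan(np.r_[.458,-.374,.16],tool_down(50))
E
```

```text
d [-0.1685 -0.5597 -0.1504] w [-25.02   6.36 -53.58] n 14 row [-0.012  -0.04   -0.0107] [-1.79  0.45 -3.83]
```

>>> play_rows(
  series=[
    [[-0.012, -0.04, 0, -1.79, 0.45, -3.83, 1], [-0.012, -0.04, 0, -1.79, 0.45, -3.83, 1], [-0.012, -0.04, 0, -1.79, 0.45, -3.83, 1], [-0.012, -0.04, 0, -1.79, 0.45, -3.83, 1], [-0.012, -0.04, 0, -1.79, 0.45, -3.83, 1], [-0.012, -0.04, 0, -1.79, 0.45, -3.83, 1], [-0.012, -0.04, -0.02, -1.79, 0.45, -3.83, 1], [-0.012, -0.04, -0.02, -1.79, 0.45, -3.83, 1], [-0.012, -0.04, -0.02, -1.79, 0.45, -3.83, 1], [-0.012, -0.04, -0.02, -1.79, 0.45, -3.83, 1]],
  ],
)

```text
time: 24.0
tool_pos: [0.5026, -0.2141, 0.2217]
tool_rot: [-0.054, 0.841, 0.536, 0.038]
contact_force: [0.4, 0.4, 0.1]
gripper_width: 1.001
grasp_force: 0.0
```

>>> play_rows(
  series=[
    [[-0.012, -0.04, -0.02, -1.79, 0.45, -3.83, 1], [-0.012, -0.04, -0.02, -1.79, 0.45, -3.83, 1], [-0.012, -0.04, -0.02, -1.79, 0.45, -3.83, 1], [-0.012, -0.04, -0.01, -1.79, 0.45, -3.83, 1], [0, 0, 0, 0, 0, 0, 1], [0, 0, 0, 0, 0, 0, 1], [0, 0, 0, 0, 0, 0, 1]],
  ],
)

```text
time: 24.7
tool_pos: [0.4559, -0.3722, 0.1531]
tool_rot: [-0.005, 0.907, 0.422, -0.001]
contact_force: [-0.1, 0.0, -0.1]
gripper_width: 1.004
grasp_force: 0.0
```

```bash
python3 -c "
from look import *
look('we',.458,-.374,True);plan(np.array([.458,-.374,.16]),tool_down(50))"
```

```text
exp px [283. 196.] tcp [ 0.4561 -0.3721  0.1533]
comp [ 268  166   36   54 1744] [285.5 194.8]
rect mm [ 460.9 -373.5] [46.8 30.5] 50.1
crop 213 125
d [ 0.0019 -0.0019  0.0067] w [-0.47 -0.32  0.11] n 1 row [ 0.0019 -0.0019  0.0067] [-0.47 -0.32  0.11]
```

View pics/wec.png

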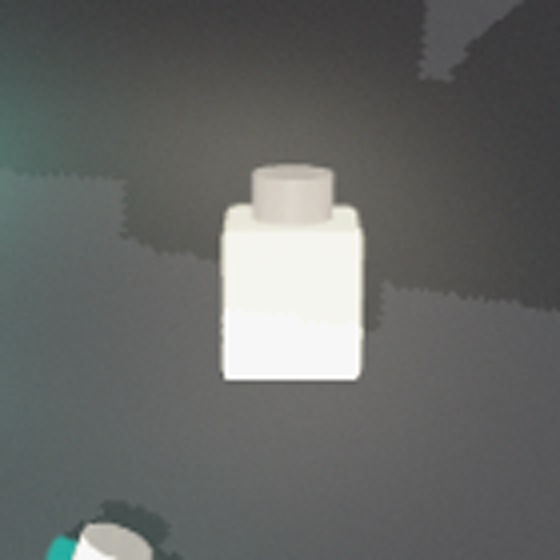

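Sensor B is upright with its nose at the top of the image. Its top face is centred at (286,201), and the decoys are clear of the fingers.

```bash
python3 -c "
from look import *
d=load('we');X=wat_z(d,286.,200.9,.028);print(X)
plan(np.r_[X[:2],.010],tool_down(50))"
```

```text
[ 0.45673919 -0.37902879  0.028     ]
d [ 0.0006 -0.0069 -0.1433] w [-0.47 -0.32  0.11] n 4 row [ 0.0002 -0.0017 -0.0358] [-0.12 -0.08  0.03]
```

>>> play_rows(
  series=[
    [[0.0006, -0.0069, -0.02, -0.5, -0.3, 0, 1], [0, 0, -0.04, 0, 0, 0, 1], [0, 0, -0.04, 0, 0, 0, 1], [0, 0, -0.03, 0, 0, 0, 1], [0, 0, -0.013, 0, 0, 0, 1], [0, 0, 0, 0, 0, 0, 1], [0, 0, 0, 0, 0, 0, 0], [0, 0, 0, 0, 0, 0, 0], [0, 0, 0, 0, 0, 0, 0], [0, 0, 0, 0, 0, 0, 0]],
  ],
)

```text
time: 25.75
tool_pos: [0.4568, -0.3805, 0.0115]
tool_rot: [0.001, 0.907, 0.421, -0.0]
contact_force: [-3.7, 4.5, 27.7]
gripper_width: 0.337
grasp_force: 59.9
```

>>> play_rows(
  series=[
    [[0, 0, 0, 0, 0, 0, 0], [0, 0, 0, 0, 0, 0, 0]],
  ],
)

```text
time: 25.95
tool_pos: [0.457, -0.3808, 0.0116]
tool_rot: [0.001, 0.907, 0.421, -0.0]
contact_force: [1.1, -0.7, 6.2]
gripper_width: 0.331
grasp_force: 60.5
```

>>> play_rows(
  series=[
    [[0, 0, 0.01, 0, 0, 0, 0], [0, 0, 0.03, 0, 0, 0, 0], [0, 0, 0.045, 0, 0, 0, 0], [0, 0, 0.045, 0, 0, 0, 0], [0, 0, 0.045, 0, 0, 0, 0], [0, 0, 0.045, 0, 0, 0, 0], [0, 0, 0.045, 0, 0, 0, 0], [0, 0, 0.02, 0, 0, 0, 0], [0, 0, 0, 0, 0, 0, 0]],
  ],
)

```text
time: 26.85
tool_pos: [0.4571, -0.3809, 0.3001]
tool_rot: [0.004, 0.907, 0.421, 0.001]
contact_force: [0.6, -0.5, -0.4]
gripper_width: 0.334
grasp_force: 59.8
```

```bash
cat >> h.py <<'E'
def mag_toolf(x,y,z):
    p,R=mag_tool(x,y,z);return p,R@np.diag([-1,-1,1])
E
python3 -c "
from h import *
p,R=mag_toolf(-8,0,75);print(p);plan(p,R)"
```

```text
[0.61589055 0.21472496 0.24135403]
d [ 0.1588  0.5956 -0.0588] w [   7.33   29.67 -123.12] n 16 row [ 0.0099  0.0372 -0.0037] [ 0.46  1.85 -7.69]
```

>>> play_rows(
  series=[
    [[0.0088, 0.0331, 0, 0.41, 1.65, -6.84, 0], [0.0088, 0.0331, 0, 0.41, 1.65, -6.84, 0], [0.0088, 0.0331, 0, 0.41, 1.65, -6.84, 0], [0.0088, 0.0331, 0, 0.41, 1.65, -6.84, 0], [0.0088, 0.0331, 0, 0.41, 1.65, -6.84, 0], [0.0088, 0.0331, 0, 0.41, 1.65, -6.84, 0], [0.0088, 0.0331, 0, 0.41, 1.65, -6.84, 0], [0.0088, 0.0331, 0, 0.41, 1.65, -6.84, 0], [0.0088, 0.0331, 0, 0.41, 1.65, -6.84, 0], [0.0088, 0.0331, 0, 0.41, 1.65, -6.84, 0]],
  ],
)

```text
time: 27.85
tool_pos: [0.5433, -0.047, 0.292]
tool_rot: [-0.088, 0.976, -0.167, -0.112]
contact_force: [-0.8, 0.7, -0.3]
gripper_width: 0.333
grasp_force: 59.8
```

>>> play_rows(
  series=[
    [[0.0088, 0.0331, 0, 0.41, 1.65, -6.84, 0], [0.0088, 0.0331, 0, 0.41, 1.65, -6.84, 0], [0.0088, 0.0331, 0, 0.41, 1.65, -6.84, 0], [0.0088, 0.0331, 0, 0.41, 1.65, -6.84, 0], [0.0088, 0.0331, 0, 0.41, 1.65, -6.84, 0], [0.0088, 0.0331, 0, 0.41, 1.65, -6.84, 0], [0.0088, 0.0331, -0.02, 0.41, 1.65, -6.84, 0], [0.0088, 0.0331, -0.02, 0.41, 1.65, -6.84, 0], [0, 0, -0.018, 0, 0, 0, 0], [0, 0, 0, 0, 0, 0, 0]],
  ],
)

```text
time: 28.85
tool_pos: [0.6113, 0.216, 0.2304]
tool_rot: [-0.132, 0.771, -0.599, -0.172]
contact_force: [-1.3, -0.1, -0.8]
gripper_width: 0.334
grasp_force: 59.8
```

>>> play_rows(
  series=[
    [[0, 0, 0, 0, 0, 0, 0], [0, 0, 0, 0, 0, 0, 0], [0, 0, 0, 0, 0, 0, 0]],
  ],
)

```text
time: 29.15
tool_pos: [0.6153, 0.2152, 0.2384]
tool_rot: [-0.137, 0.771, -0.599, -0.167]
contact_force: [-0.5, 0.5, 0.0]
gripper_width: 0.338
grasp_force: 59.8
```

```bash
python3 -c "
from h import *
p,R=mag_toolf(-8,0,14);plan(p,R);print(manip.state()['joint_pos'].round(3))"
```

```text
d [-0.0058  0.0244 -0.0523] w [-0.09  0.59  0.27] n 2 row [-0.0029  0.0122 -0.0261] [-0.05  0.3   0.14]
[0.041 0.121 1.572 0.428 1.537 2.899]
```

>>> play_rows(
  series=[
    [[-0.0014, 0.0061, -0.013, 0, 0.5, 0.2, 0], [-0.0014, 0.0061, -0.013, 0, 0, 0, 0], [-0.0014, 0.0061, -0.013, 0, 0, 0, 0], [-0.0014, 0.0061, -0.013, 0, 0, 0, 0], [0, 0, 0, 0, 0, 0, 0], [0, 0, 0, 0, 0, 0, 0]],
  ],
)

```text
time: 29.75
tool_pos: [0.6083, 0.2409, 0.1837]
tool_rot: [-0.132, 0.771, -0.598, -0.172]
contact_force: [-0.3, 0.1, 0.3]
gripper_width: 0.332
grasp_force: 62.2
```

```bash
python3 -c "
from h import *
R,o=magT(*MAG);s=manip.state();print((R.T@(s['tool_pos']-o)*1e3).round(2),s['contact_force']);p,R=mag_toolf(-8,0,14);plan(p,R)"
```

```text
[-8.34 -0.83 11.19] [-0.28245452  0.06736322  0.26966794]
d [ 0.0012 -0.0012  0.0024] w [-0.08 -0.13 -0.02] n 1 row [ 0.0012 -0.0012  0.0024] [-0.08 -0.13 -0.02]
```

>>> play_rows(
  series=[
    [[0, 0, 0, 0, 0, 0, 1], [0, 0, 0, 0, 0, 0, 1], [0, 0, 0, 0, 0, 0, 1], [0, 0, 0, 0, 0, 0, 1], [0, 0, 0, 0, 0, 0, 1], [0.0021, -0.0082, 0.0181, 0, 0, 0, 1], [0.0032, -0.0123, 0.0272, 0, 0, 0, 1], [0.0042, -0.0164, 0.0362, 0, 0, 0, 1], [0.0042, -0.0164, 0.0362, 0, 0, 0, 1]],
  ],
)

```text
time: 30.65
tool_pos: [0.6223, 0.1867, 0.3033]
tool_rot: [-0.133, 0.771, -0.598, -0.172]
contact_force: [1.0, -0.6, -0.2]
gripper_width: 1.0
grasp_force: 0.0
```

```bash
python3 - <<'E'
from find import *
t,o=sensors('t4')
s=snap('scene','s4');R,m=magT(*MAG)
for x in range(-40,285,20):
    u=proj(s,R@np.array([x/1e3,0,.028])+m).round().astype(int);print(x,s['frame'][u[1],u[0]].tolist()[1],end=' ')
print()
plan(np.array([.4606,.1211,.12]),tool_down(-75.6));plan(np.array([.4606,.1211,.12]),tool_down(104.4));print(cur()[0])
E
```

```text
140 [ 0.683 -0.008  0.025]
-40 255 -20 159 0 159 20 157 40 219 60 219 80 175 100 169 120 171 140 170 160 241 180 237 200 241 220 241 240 241 260 240 280 104 
d [-0.165  -0.0646 -0.1901] w [-24.32  -5.57  -0.03] n 6 row [-0.0275 -0.0108 -0.0317] [-4.05 -0.93 -0.01]
d [-0.165  -0.0646 -0.1901] w [  8.68 -37.9  175.72] n 23 row [-0.0072 -0.0028 -0.0083] [ 0.38 -1.65  7.64]
[0.62562627 0.18569426 0.31011113]
```

```bash
python3 - <<'E'
from h import *
t=load('t4')['frame'];s=load('s4')['frame']
a=cv2.resize(t,(400,300),interpolation=cv2.INTER_AREA);b=cv2.resize(s,(400,300),interpolation=cv2.INTER_AREA)
c=cv2.resize(t[200:420,290:560],(400,300));e=cv2.resize(s[120:280,260:400],(400,300))
cv2.imwrite('pics/c4.png',np.vstack([np.hstack([a,b]),np.hstack([c,e])]))
E
```

```text
(no output)
```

View pics/c4.png

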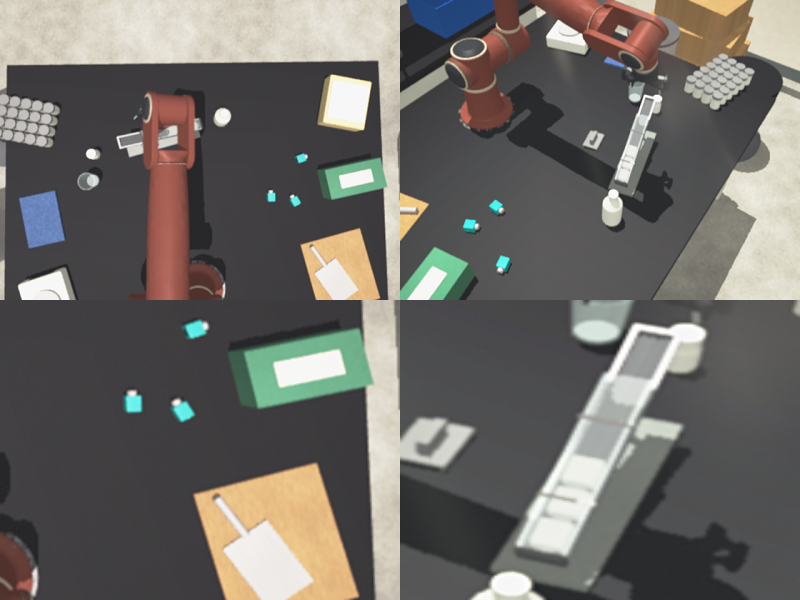

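All three sensors are stacked in the tube, only turquoise look-alikes are left on the bench, and the cover stands upright. Fetching the cover.

>>> play_rows(
  series=[
    [[-0.0275, -0.0108, 0, -4.05, -0.93, 0, 1], [-0.0275, -0.0108, 0, -4.05, -0.93, 0, 1], [-0.0275, -0.0108, -0.01, -4.05, -0.93, 0, 1], [-0.0275, -0.0108, -0.03, -4.05, -0.93, 0, 1], [-0.0275, -0.0108, -0.04, -4.05, -0.93, 0, 1], [-0.0275, -0.0106, -0.04, -4.05, -0.93, 0, 1], [0, 0, -0.04, 0, 0, 0, 1], [0, 0, -0.03, 0, 0, 0, 1], [0, 0, 0, 0, 0, 0, 1], [0, 0, 0, 0, 0, 0, 1]],
  ],
)

```text
time: 31.75
tool_pos: [0.4575, 0.1226, 0.1127]
tool_rot: [0.004, 0.789, -0.614, -0.005]
contact_force: [0.6, 0.2, 0.5]
gripper_width: 0.999
grasp_force: 0.0
```

```bash
python3 - <<'E'
from h import *
plan(np.array([.4606,.1211,.0225]),tool_down(-75.6))
d=snap('wrist','wf');p=np.array([.4606,.1211]);h=np.radians(-75.6)
im=cv2.resize(d['frame'],(800,600));
X=lambda a,b,z:np.r_[p+a*np.array([np.cos(h),np.sin(h)])+b*np.array([-np.sin(h),np.cos(h)]),z]
for P,z,c in(([(40,29),(40,-29),(-40,-29),(-40,29)],13,(0,0,255)),([(25,6),(25,-6),(-25,-6),(-25,6)],37,(0,255,0))):
    q=np.array([wproj(d,X(a/1e3,b/1e3,z/1e3))*[800/560,600/420] for a,b in P]);cv2.polylines(im,[q.astype(int)],True,c,1)
cv2.imwrite('pics/wf2.png',im[:,100:700])
E
```

```text
d [ 0.0031 -0.0015 -0.0902] w [-0.01 -0.71  0.14] n 3 row [ 0.001  -0.0005 -0.0301] [-0.   -0.24  0.05]
```

View pics/wf2.png

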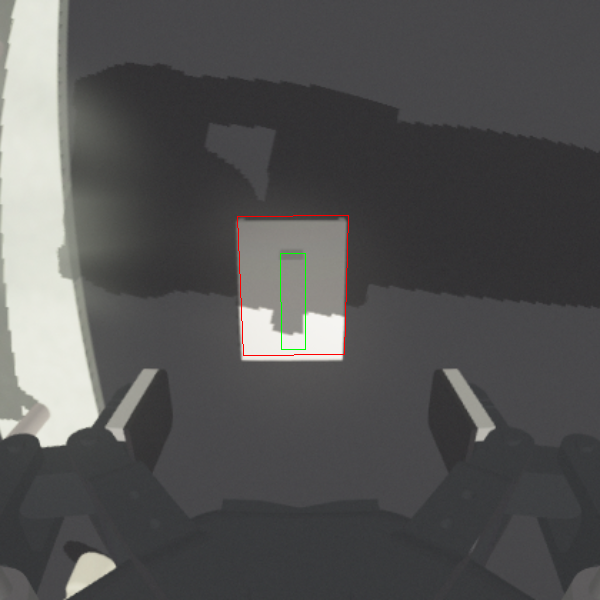

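The cover stands upright and square. It is about 2 mm towards the tool's -x from the nominal point, so I'll grasp its centre.

>>> play_rows(
  series=[
    [[0.0026, 0.0004, -0.02, 0, -0.7, 0, 1], [0, 0, -0.025, 0, 0, 0, 1], [0, 0, -0.025, 0, 0, 0, 1], [0, 0, -0.02, 0, 0, 0, 1], [0, 0, 0, 0, 0, 0, 1], [0, 0, 0, 0, 0, 0, 0], [0, 0, 0, 0, 0, 0, 0], [0, 0, 0, 0, 0, 0, 0], [0, 0, 0.001, 0, 0, 0, 0], [0, 0, 0, 0, 0, 0, 0]],
  ],
)

```text
time: 32.8
tool_pos: [0.4607, 0.123, 0.0243]
tool_rot: [-0.001, 0.789, -0.614, 0.001]
contact_force: [-0.5, -0.1, -0.0]
gripper_width: 0.144
grasp_force: 0.1
```

>>> play_rows(
  series=[
    [[0, 0, 0, 0, 0, 0, 0], [0, 0, 0, 0, 0, 0, 0], [0, 0, 0, 0, 0, 0, 0]],
  ],
)

```text
time: 33.1
tool_pos: [0.461, 0.1231, 0.0245]
tool_rot: [-0.001, 0.789, -0.614, 0.001]
contact_force: [-0.9, 0.2, 5.5]
gripper_width: 0.118
grasp_force: 61.0
```

>>> play_rows(
  series=[
    [[0, 0, 0.01, 0, 0, 0, 0], [0, 0, 0.03, 0, 0, 0, 0], [0, 0, 0.045, 0, 0, 0, 0], [0, 0, 0.045, 0, 0, 0, 0], [0, 0, 0.045, 0, 0, 0, 0], [0, 0, 0.045, 0, 0, 0, 0], [0, 0, 0.045, 0, 0, 0, 0], [0, 0, 0, 0, 0, 0, 0], [0, 0, 0, 0, 0, 0, 0]],
  ],
)

```text
time: 34.0
tool_pos: [0.4605, 0.123, 0.2899]
tool_rot: [-0.001, 0.789, -0.614, 0.001]
contact_force: [-0.8, -0.5, -1.7]
gripper_width: 0.121
grasp_force: 60.2
```

```bash
python3 - <<'E'
from h import *
p,R=mag_toolf(-5,0,75);plan(p,R);print(p,manip.state()['gripper_width'])
E
```

```text
d [ 0.1561  0.0891 -0.0498] w [24.2   6.37  0.2 ] n 5 row [ 0.0312  0.0178 -0.01  ] [4.84 1.27 0.04]
[0.61656796 0.21209177 0.24008618] 0.12084043419914135
```

>>> play_rows(
  series=[
    [[0.026, 0.0149, 0, 4.03, 1.06, 0.03, 0], [0.026, 0.0149, 0, 4.03, 1.06, 0.03, 0], [0.026, 0.0149, 0, 4.03, 1.06, 0.03, 0], [0.026, 0.0149, 0, 4.03, 1.06, 0.03, 0], [0.026, 0.0149, 0, 4.03, 1.06, 0.03, 0], [0.026, 0.0149, 0, 4.03, 1.06, 0.03, 0], [0, 0, -0.025, 0, 0, 0, 0], [0, 0, -0.025, 0, 0, 0, 0], [0, 0, 0, 0, 0, 0, 0], [0, 0, 0, 0, 0, 0, 0]],
  ],
)

```text
time: 35.0
tool_pos: [0.6149, 0.2124, 0.2363]
tool_rot: [-0.13, 0.771, -0.598, -0.174]
contact_force: [0.3, 0.8, 0.1]
gripper_width: 0.117
grasp_force: 60.2
```

>>> play_rows(
  series=[
    [[0, 0, 0, 0, 0, 0, 0], [0, 0, 0, 0, 0, 0, 0]],
  ],
)

```text
time: 35.2
tool_pos: [0.6167, 0.2125, 0.2404]
tool_rot: [-0.133, 0.772, -0.598, -0.171]
contact_force: [0.2, -0.5, -0.6]
gripper_width: 0.118
grasp_force: 60.2
```

```bash
python3 - <<'E'
from h import *
p,R=mag_toolf(-5,0,75);plan(p,R);p,R=mag_toolf(-5,0,40);plan(p,R)
# lateral check of the held cover in the wrist view: model relative to the tool
d=snap('wrist','wg');tp,tR,_=cur();im=d['frame']
P=[(-40,29),(40,29),(40,-29),(-40,-29)]
for a,b in P: print('pred corner px',wproj(d,tR@np.array([a,b,24.5-13])/1e3+tp).round(1))
hsv=im[...,1]
for r in(140,150,160,170): 
    row=im[r,220:340,1].astype(int);g=np.diff(row);print(r,[(int(i)+220,int(g[i])) for i in np.argsort(-abs(g))[:6]])
E
```

```text
d [-0.0002 -0.0004 -0.0003] w [ 0.02  0.03 -0.04] n 1 row [-0.0002 -0.0004 -0.0003] [ 0.02  0.03 -0.04]
d [-0.0038  0.014  -0.032 ] w [ 0.02  0.03 -0.04] n 1 row [-0.0038  0.014  -0.032 ] [ 0.02  0.03 -0.04]
pred corner px [329.6 315.6]
pred corner px [339.3 181.7]
pred corner px [221.3 181.6]
pred corner px [230.6 315.6]
140 [(319, -133), (240, 68), (247, -45), (239, 45), (311, 26), (318, -20)]
150 [(319, -74), (318, -61), (240, 57), (311, 34), (241, 29), (239, 29)]
160 [(318, -91), (240, 63), (319, -43), (241, 39), (306, 37), (301, 30)]
170 [(313, -70), (306, 48), (240, 43), (318, -42), (246, 33), (241, 31)]
```

Laterally aligned, with the tube edges centred at 279.5 px against 280.3 for the cover. Lowering square to the floor.

>>> play_rows(
  series=[
    [[-0.0011, 0.0041, -0.0091, 0, 0, 0, 0], [-0.0011, 0.0041, -0.0091, 0, 0, 0, 0], [-0.0011, 0.0041, -0.0091, 0, 0, 0, 0], [-0.0011, 0.0041, -0.0091, 0, 0, 0, 0], [0, 0, 0, 0, 0, 0, 0], [0, 0, 0, 0, 0, 0, 0]],
  ],
)

```text
time: 35.85
tool_pos: [0.6114, 0.229, 0.2015]
tool_rot: [-0.131, 0.772, -0.598, -0.172]
contact_force: [1.0, 0.4, -0.6]
gripper_width: 0.122
grasp_force: 60.2
```

```bash
cat > m.py <<'E'
from h import *
R,o=magT(*MAG);s=manip.state();print((R.T@(s['tool_pos']-o)*1e3).round(2),(R.T@s['contact_force']).round(1))
p,Q=mag_toolf(-5,0,25);plan(p,Q)
E
python3 m.py
```

```text
[-4.63 -0.78 32.54] [ 0.1  1.1 -0.6]
d [-0.0001  0.0036 -0.0067] w [ 0.04 -0.19 -0.06] n 1 row [-0.0001  0.0036 -0.0067] [ 0.04 -0.19 -0.06]
```

>>> play_rows(
  series=[
    [[0.0004, 0.0017, -0.0033, 0, 0, 0, 0], [-0.0003, 0.0012, -0.0027, 0, 0, 0, 0], [0, 0, 0, 0, 0, 0, 0], [0, 0, 0, 0, 0, 0, 0]],
  ],
)

```text
time: 36.25
tool_pos: [0.6119, 0.2316, 0.1961]
tool_rot: [-0.132, 0.772, -0.598, -0.172]
contact_force: [-0.1, -0.4, 0.1]
gripper_width: 0.119
grasp_force: 60.2
```

```bash
python3 m.py
```

```text
[-4.62  0.35 26.68] [ 0.3 -0.2  0.3]
d [-0.0006  0.0009 -0.0014] w [ 0.03 -0.13 -0.04] n 1 row [-0.0006  0.0009 -0.0014] [ 0.03 -0.13 -0.04]
```

>>> play_rows(
  series=[
    [[-0.0003, 0.0008, -0.0018, 0, 0, 0, 0], [0, 0, 0, 0, 0, 0, 0]],
  ],
)

```text
time: 36.45
tool_pos: [0.6115, 0.2325, 0.1941]
tool_rot: [-0.132, 0.772, -0.598, -0.172]
contact_force: [-0.3, 0.2, -0.8]
gripper_width: 0.118
grasp_force: 60.2
```

>>> play_rows(
  series=[
    [[-0.0001, 0.0004, -0.0009, 0, 0, 0, 0], [0, 0, 0, 0, 0, 0, 0]],
  ],
)

```text
time: 36.65
tool_pos: [0.6117, 0.2328, 0.1937]
tool_rot: [-0.132, 0.772, -0.598, -0.172]
contact_force: [0.3, -0.6, 0.2]
gripper_width: 0.121
grasp_force: 60.3
```

>>> play_rows(
  series=[
    [[-0.0001, 0.0004, -0.0009, 0, 0, 0, 0], [0, 0, 0, 0, 0, 0, 0]],
  ],
)

```text
time: 36.85
tool_pos: [0.6118, 0.2328, 0.1937]
tool_rot: [-0.132, 0.772, -0.598, -0.171]
contact_force: [-1.8, -3.9, 4.8]
gripper_width: 0.122
grasp_force: 61.0
```

```bash
python3 m.py
```

```text
[-4.68  0.52 23.98] [ 1.  -2.7  5.7]
d [-0.0005 -0.0003  0.0011] w [ 0.06 -0.07 -0.04] n 1 row [-0.0005 -0.0003  0.0011] [ 0.06 -0.07 -0.04]
```

Seated at the expected height, with light contact. Release and back off.

>>> play_rows(
  series=[
    [[0, 0, 0, 0, 0, 0, 0.25], [0, 0, 0, 0, 0, 0, 0.5], [0, 0, 0, 0, 0, 0, 1], [0, 0, 0, 0, 0, 0, 1], [0, 0, 0, 0, 0, 0, 1], [0.0011, -0.0041, 0.0091, 0, 0, 0, 1], [0.0032, -0.0123, 0.0272, 0, 0, 0, 1], [0.0042, -0.0164, 0.0362, 0, 0, 0, 1], [0.0042, -0.0164, 0.0362, 0, 0, 0, 1], [0, 0, 0, 0, 0, 0, 1]],
  ],
)

```text
time: 37.85
tool_pos: [0.6273, 0.1824, 0.3096]
tool_rot: [-0.136, 0.772, -0.598, -0.167]
contact_force: [1.0, 0.4, 0.8]
gripper_width: 0.999
grasp_force: 0.0
```

>>> play_rows(
  series=[
    [[-0.01, -0.03, 0.01, 0, 0, 0, 1], [-0.01, -0.03, 0.01, 0, 0, 0, 1], [-0.01, -0.03, 0.01, 0, 0, 0, 1], [-0.01, -0.03, 0.01, 0, 0, 0, 1], [-0.01, -0.03, 0.01, 0, 0, 0, 1], [-0.01, -0.03, 0.01, 0, 0, 0, 1], [-0.01, -0.03, 0, 0, 0, 0, 1], [-0.01, -0.03, 0, 0, 0, 0, 1], [0, 0, 0, 0, 0, 0, 1], [0, 0, 0, 0, 0, 0, 1]],
  ],
)

```text
time: 38.85
tool_pos: [0.5441, -0.0563, 0.3613]
tool_rot: [-0.132, 0.771, -0.599, -0.172]
contact_force: [0.3, 0.4, 0.1]
gripper_width: 0.999
grasp_force: 0.0
```

```bash
python3 - <<'E'
from h import *
# compare with the original picture of the cover: pixel difference in the trough region
s0=load('scene0');s=snap('scene','s5');t0=load('top0');t=snap('top','t5')
R,o=magT(*MAG)
for a,b,n in((s0,s,'scene'),(t0,t,'top')):
    q=np.array([proj(a,R@(np.array(p)/1e3)+o) for p in([-45,29,13],[35,29,13],[35,-29,13],[-45,-29,13],[-30,0,37],[20,0,37])])
    x0,y0=(q.min(0)-4).astype(int);x1,y1=(q.max(0)+4).astype(int)
    A=a['frame'][y0:y1,x0:x1].astype('f4').mean(2);B=b['frame'][y0:y1,x0:x1].astype('f4').mean(2)
    print(n,'mean diff',abs(A-B).mean().round(1),'shift',cv2.phaseCorrelate(A,B,cv2.createHanningWindow(A.shape[::-1],cv2.CV_32F)))
for x in range(40,285,20):
    u=proj(s,R@np.array([x/1e3,0,.028])+o).round().astype(int);print(x,s['frame'][u[1],u[0]].tolist()[1],end=' ')
E
```

```text
scene mean diff 2.9 shift ((0.1241945308252852, 0.4392442727657979), 1.0070722704463535)
top mean diff 3.1 shift ((0.5425891135289014, -0.03625323359618804), 0.9936534232563443)
40 226 60 219 80 173 100 178 120 170 140 170 160 241 180 235 200 240 220 241 240 241 260 240 280 151
```

The cover matches its original picture to about half a pixel, and all three sensors are stacked at the stop. Handing in.

```bash
python3 -c "
from plant import manip
print(manip.job_done())"
```

```text
the job is handed in; nothing more can be done
None
```

I loaded all three white sensor heads into the magazine, nose downhill and fully down the tube, put the cover back squarely over the trough, and handed the job in at about 39 s; no verdict was shown.

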